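# Turn the caddy until the pocket microscope is at the front and hold it at its stop

## Robot

A 6-joint arm with a two-finger parallel gripper is mounted at the origin on the work surface. World frame = base frame: x ahead of the robot, y to its left, z up, the work surface at z = 0. Lengths are in mm, angles in degrees, forces in N, time in s.
With the tool pointing down it reaches from about 250 to 775 mm from the base axis. Payload 8.9 kg.
Tool frame: the origin (TCP) lies midway between the tips of the shut fingers; the grasp point (between the pads) lies manip.grip_depth behind it (manip.grip_depth is the distance from the TCP to the grasp point, in mm); z points along the fingers, x is the direction in which the jaws open and shut, and the axes are right-handed (so a half turn about z gives the same grasp; the last joint's range is limited). The gripper opens to 85 mm and grips with 20 to 120 N. Pads are 22 mm wide; open, the fingers measure 114 mm over their backs; the gripper's body (76 mm by 85 mm) begins 54 mm behind the grasp point. The pads swing forward as they close: fully open they stand 13 mm farther back than shut.
Start: joints at [-80.747, 16.656, -8.789, 64.555, 0, 82.019], TCP at [155.551, -501.426, 231.305] pointing down, gripper open.
Joint ranges: [-144.48, 144.48], [-52.06, 99.96], [-74.48, 78.29], [-112.23, 115.85], [-86.99, 84.42], [-180, 180]. Speed limits (degrees/s): [127.2, 127.2, 159.86, 180, 180, 180].

## Interface

Orientations are given as a 3x3 rotation matrix whose columns are the frame's x, y, z axes.
In Python, from bench import manip gives the robot as it stands.
- The arm moves only by the tool jog_arm, never from a script. Its argument "commands" is a list of rows, each an object of numbers: "rx", "ry", "rz": the turn, a rotation vector about the tool's x, y, z in rad; "dx", "dy", "dz": the shift along the tool's x, y, z in cm; "jaw": the closure, from 0 (fully open) to 1 (shut). A call has 1 to 10 rows; each row is the pose to reach, as a shift and turn from the pose commanded when the call began, along the tool's axes at that moment; what a row does not reach only later rows make up. A row lasts 1/10 s, in which the tool goes at most 50 mm and 8.59 degrees, less where a joint would pass 70% of its speed; a pose out of reach is approached as far as the arm can. A call with a gripper value outside its range is refused whole. The fingers move at their own pace and stop on an object; "force" is the grip in N (left out, the last holds). Time passes only in rows, so rows that repeat a pose let the fingers close. It gives the time, the measured TCP pose, the force and the opening at its end, in the units of the state.
- manip.sense(): the state, without advancing time (a new reading comes with each control period).
- manip.read_camera(name): name is "side" or "top"; returns a dict with "pixels" (420x560x3 uint8, red, green, blue), "camera_matrix" (3x3 intrinsics, pixels), "R" (3x3) and "t" (3): a world point X has camera coordinates R X + t. Camera axes: x right, y down, z forward; pixel columns grow to the right and rows downward; lengths in mm; the calibration is good to about 2 mm. A picture is of the moment at which its call begins. There is no depth.
- manip.finish_job(): hands the job in, once; it reports no verdict.
The state is a dict: "t": time; "qpos": joint angles; "joint_velocities": joint speeds; "joint_torque": joint torques, N m; "tcp_pos": TCP position; "eef_rot": TCP orientation; "ft_force": force on the tool from outside, world axes, zero at the start; "ft_torque": the same for the moment, N m; "width": opening from 0.0 (shut) to 1.0 (fully open).
Only numpy, scipy, OpenCV 4.12 (cv2) and the standard library are available. Lean on these libraries where they do the work, as an engineer would, in place of code of your own. Each camera call takes 0.05 s, during which the arm holds its last target.

## Task

At the panel inspection bench, use the upright steel post of the round caddy to turn it until the pocket microscope stands at the front, in line with the pointer on the base, where you will feel a sprung stop. Press the caddy lightly against that stop, so that the spring gives a few millimetres but is not driven fully home, and finish while still holding it steady there by the post. Do not touch or tip the things standing in the caddy, and leave the rest of the bench alone.

Things in the scene. Friction and masses are not known exactly. Their poses are not given: they have to be found in the camera images.
- base: Fixed grey disc on the bench, 350 mm across, 10 mm thick: the base of the caddy. Origin at the centre of its underside, under the turning axis; z up. Its own -x side is the front, where a steel pointer stands at the rim, its top 24 mm above the bench. Its place and yaw (within 0.4 rad of its front facing the robot's side) differ from run to run.
- front_mark (a point): The front place: a point on the base's front line, 85 mm from the turning axis and 34 mm above the bench. The microscope has to come here. It does not turn with the caddy.
- caddy: White turning tray, 244 mm across, upper face 34 mm above the bench, five ring pockets (46 mm inside, 14 mm high, 85 mm from the axis). Origin on the axis, 22 mm above the bench; z = turning axis, anticlockwise from above positive; yaw equals the base's in mid-travel; starts within 0.35 rad of that. Turns with light friction (about 1 N at the post), stays where left until a stop.
- dog: Steel tongue on the tray's own +x rim, 12 mm wide, turning with the tray (origin = the tray's). It meets a sprung stop about 0.6 rad either side of mid-travel: the anticlockwise stop when the pocket 0.6 rad to the own +y side of the tray's -x is at the front, the clockwise stop when the one 0.6 rad to the -y side is. The microscope is in one of these two pockets.
- handle_top (a point): Centre of the top of the tray's upright post to turn it by: round steel, 18 mm diameter, top 162 mm above the bench, 100 mm from the turning axis at the tray's own +y. Free all round for fingers in its upper 60 mm; everything else in the caddy is lower than 150 mm.
- microscope: Pocket microscope standing upright, loose, in one of the two front pockets: stepped steel tube 110 mm tall, clear skirt 41 mm across at the foot, 24 mm barrel, darker 36 mm focus ring at mid-height, black 32 mm eyepiece on top. Origin at the centre of its underside. 120 g.
- jar: Amber jar with a black cap, 75 mm tall, 41 mm across, loose in the other front pocket. Origin at the centre of its underside. Leave alone.
- flask: White bottle with narrow shoulders, 95 mm tall, 41 mm across, loose in a side pocket of the caddy. Origin at the centre of its underside. Leave alone.
- tin: Short aluminium can, 55 mm tall, 41 mm across, loose in a rear pocket of the caddy. Origin at the centre of its underside. Leave alone.
- stop_left_plunger (a joint): How far the brass plunger of the sprung stop on the base's own +y side (met turning anticlockwise) is pressed in, m: 0 out, 0.010 fully home. Spring 1.2 N per mm, no preload, 140 mm from the axis: 1.7 N at the post per mm. The stop's place varies by 6 mm either way from run to run, so feel for it; on average the microscope is exactly at the front with the plunger in by about 3 mm.
- stop_right_plunger (a joint): The same for the stop on the base's own -y side, met when the caddy is turned clockwise.
- tape_roll: Cardboard ring 90 mm across, 24 mm high, lying on the bench to the robot's right. Leave alone.
- screwdriver: Screwdriver lying on the bench to the robot's right. Leave alone.
- cup: White mug, 76 mm across, 85 mm tall, on the bench to the robot's left. Leave alone.

How it is judged (in metres and radians):
At the end, for the whole second after the job is handed in: The microscope stands upright in its pocket within 16 mm of the front place; the plunger of the stop there is pressed in by 1 to 8.5 mm; the fingers are pressing on or gripping the caddy with more than 1 N and the caddy is still; jar, flask and tin stand upright (horizontal distance between microscope and front_mark below 0.016 m and (value of joint stop_left_plunger between 0.001 and 0.0085 m or value of joint stop_right_plunger between 0.001 and 0.0085 m) and contact force between the fingers and caddy above 1 N and angular speed of caddy below 0.05 rad/s and angle between each of microscope, jar, flask, tin's own z axis and vertical below 0.15 rad and z of microscope in the frame of caddy below 0.018 m); the arm keeps its last pose, push and grip.
It fails at once if a stop is driven fully home (value of joint any of stop_left_plunger, stop_right_plunger above 0.0095 m).
It fails at once if the robot touches something standing in the caddy (contact force between any of the arm, the fingers and microscope above 1 N or contact force between any of the arm, the fingers and jar above 1 N or contact force between any of the arm, the fingers and flask above 1 N or contact force between any of the arm, the fingers and tin above 1 N).
It fails at once if something standing in the caddy is tipped (angle between any of microscope, jar, flask, tin's own z axis and vertical above 0.35 rad).
It fails at once if things on the bench are moved (distance of any of tape_roll, screwdriver, cup from where it was at the start of the episode above 0.03 m).
It also fails if it takes over 35 s, if anything falls off the work surface, if the arm or the gripper's body presses on something with over 40 N, if the wrist force passes 120 N, or if a joint passes its speed limit or range.

## Working session

There is one attempt and no reset: what is moved stays moved. The work goes in short steps, Python scripts to look and compute and a tool call to move; the robot and the scene stay as the last step left them, time stands still between calls to the robot, and variables do not carry over. Pictures are saved under pics/ and viewed, and the job is handed in when it is done.

Besides the shell and the picture viewer there is one more tool, called after ">>>" as a command line: name --argument value ..., lists and objects as JSON in quotes. jog_arm: Moves the arm, as the interface text tells. Its arguments: {"type":"object","properties":{"commands":{"type":"array"},"force":{"type":"number"}},"required":["commands"]}

```bash
mkdir -p pics; ls
python3 - <<'E'
from bench import manip
import cv2,pickle
print(manip.grip_depth)
d={}
for n in("side","top"):
    c=manip.read_camera(n); d[n]=c
    cv2.imwrite(f"pics/{n}0.png",c["pixels"][:,:,::-1])
    print(n,c["camera_matrix"],c["R"],c["t"])
pickle.dump(d,open("cam0.pkl","wb"))
s=manip.sense();print(s)
E
```

```text
pics
18.700000000000003
side [[479.13398643   0.         284.01381424]
 [  0.         479.13398643 210.10100344]
 [  0.           0.           1.        ]] [[-0.9716835  -0.23594057 -0.01277573]
 [-0.16942817  0.73341035 -0.65833377]
 [ 0.16469749 -0.6375275  -0.75261772]] [ 575.15681195  199.96044429 1110.53782227]
top [[533.40441264   0.         281.43403295]
 [  0.         533.40441264 221.46954081]
 [  0.           0.           1.        ]] [[ 0.01926542 -0.9997233  -0.01349705]
 [-0.99089998 -0.01729324 -0.13348472]
 [ 0.13321438  0.01594586 -0.99095896]] [ -24.63495535  590.75847517 1336.62051087]
{'t': 0.1, 'qpos': array([-8.07471208e+01,  1.66854161e+01, -8.82482413e+00,  6.45544312e+01,
       -8.16331759e-04,  8.20187206e+01]), 'joint_velocities': array([ 0.06001453, -0.00093659,  0.032292  ,  0.02008594,  0.00505991,
        0.0175047 ]), 'joint_torque': array([ 1.97143809e-04, -5.37977672e+01,  3.31919646e+01,  9.31436109e-03,
       -2.67645246e-04,  7.69575252e-06]), 'tcp_pos': array([ 155.48460126, -501.05735593,  230.80481765]), 'eef_rot': array([[ 2.96277414e-01, -9.55101909e-01, -1.95553279e-04],
       [-9.55101272e-01, -2.96277444e-01,  1.11175268e-03],
       [-1.11977513e-03, -1.42614023e-04, -9.99999363e-01]]), 'ft_force': array([-1.14711311, -0.24704064, -0.01266795]), 'ft_torque': array([-0.08013304, -0.01929247, -0.01924941]), 'width': 0.9988468002178378}
```

View pics/side0.png

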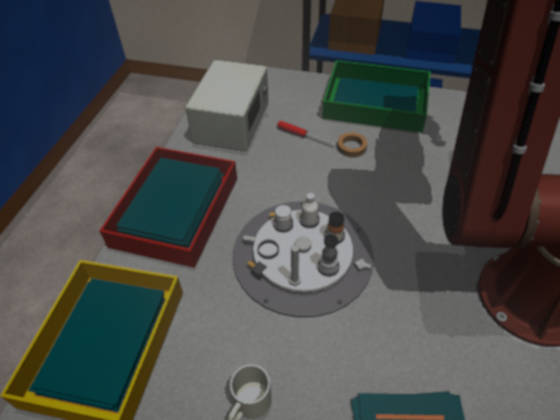

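View pics/top0.png

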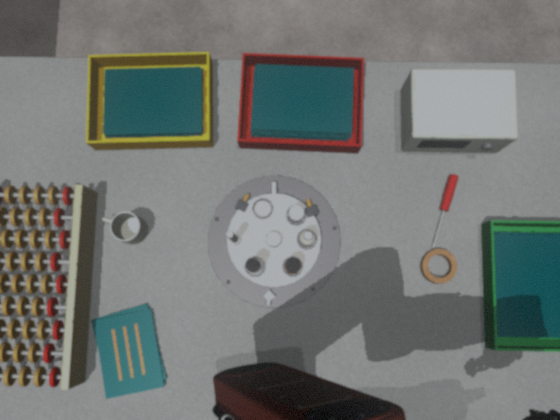

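Run:
```python
import cv2
a=cv2.imread("pics/top0.png")[165:315,200:350]; a=cv2.resize(a,(600,600),interpolation=cv2.INTER_CUBIC);cv2.imwrite("pics/top0c.png",cv2.convertScaleAbs(a,alpha=1.5))
a=cv2.imread("pics/side0.png")[185:315,220:390]; a=cv2.resize(a,(785,600),interpolation=cv2.INTER_CUBIC);cv2.imwrite("pics/side0c.png",cv2.convertScaleAbs(a,alpha=1.5))
```

```text
(no output)
```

View pics/top0c.png

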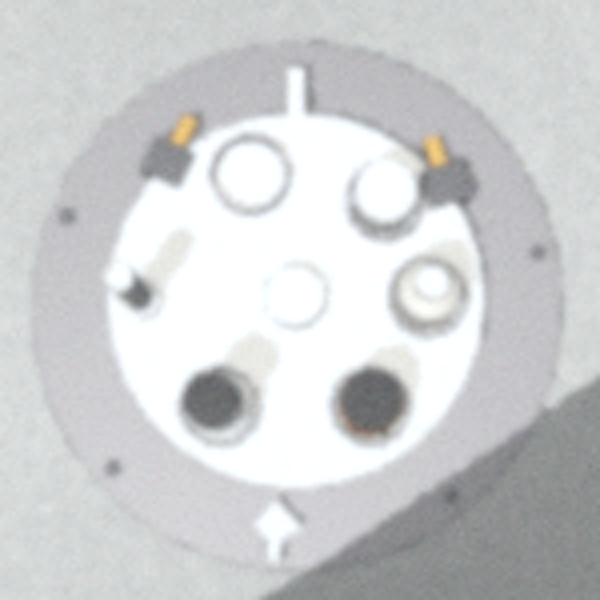

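View pics/side0c.png

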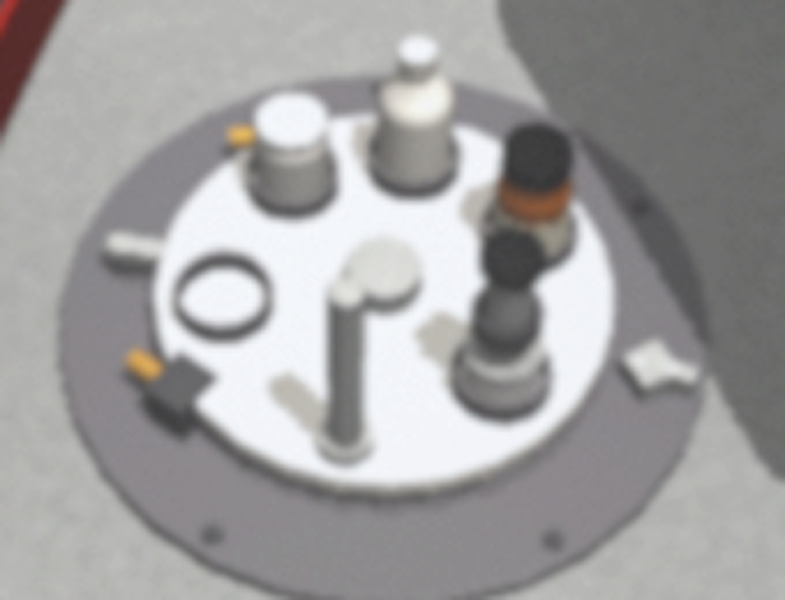

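```bash
cat > h.py <<'E'
import numpy as np,pickle,cv2
def ray(c,uv,z):
    K,R,t=map(np.array,(c["camera_matrix"],c["R"],c["t"]))
    d=R.T@np.linalg.solve(K,[uv[0],uv[1],1]); o=-R.T@t
    return (o+d*(z-o[2])/d[2])[:2]
T=lambda u,v:((u+.5)/4-.5+200,(v+.5)/4-.5+165)
S=lambda u,v:((u+.5)*170/785-.5+220,(v+.5)*130/600-.5+185)
def proj(c,X):
    K,R,t=map(np.array,(c["camera_matrix"],c["R"],c["t"])); p=K@(R@X+t); return p[:2]/p[2]
E
python3 - <<'E'
from h import *
d=pickle.load(open("cam0.pkl","rb"));t,s=d["top"],d["side"]
def fit(pts):
    p=np.array(pts);A=np.c_[2*p,np.ones(len(p))];x=np.linalg.lstsq(A,(p**2).sum(1),rcond=None)[0];return x[:2],np.sqrt(x[2]+x[:2]@x[:2])
print("tray top",fit([ray(t,T(*p),34) for p in[(108,300),(487,300),(297,113),(290,488)]]))
print("base top",fit([ray(t,T(*p),10) for p in[(32,300),(564,300),(310,40),(290,568),(100,130),(500,135),(110,485)]]))
print("tray side",fit([ray(s,S(*p),34) for p in[(153,300),(615,300),(385,113),(390,488)]]))
print("base side",fit([ray(s,S(*p),10) for p in[(58,330),(706,350),(385,76),(385,601),(120,165),(120,510)]]))
print("boss",ray(t,T(296,295),40),ray(s,S(385,270),40))
for n,a,b,z in[("post",(121,275),(347,290),162),("mic",(213,400),(513,258),144),("jar",(374,401),(540,152),109),("pointer",(275,557),(690,377),16),("dogend",(297,70),(110,245),30)]:
    print(n,ray(t,T(*a),z),ray(s,S(*b),z))
E
```

```text
tray top (array([545.33794632,   4.7223508 ]), np.float64(121.83538099863543))
base top (array([547.22839517,   5.01834132]), np.float64(173.53414591794282))
tray side (array([543.21239234,   5.92581298]), np.float64(122.43181795903679))
base side (array([547.00233381,   6.35376386]), np.float64(174.6114778592823))
boss [546.88442462   5.41824948] [543.95823656  -1.11016532]
post [544.37407189 104.54659214] [540.94246262 105.13416415]
mic [473.22038771  49.89373814] [471.72265478  55.94417929]
jar [476.24397653 -45.24645741] [472.74557559 -41.60372711]
pointer [379.89968267  16.05326916] [378.04914299  13.30613586]
dogend [696.1957195    8.21140825] [693.77881343   8.5240802 ]
```

>>> jog_arm --commands '[{"dx": -46.45, "dy": -54.93, "dz": 0, "rz": -1.3, "jaw": 0.3}, {"dx": -46.45, "dy": -54.93, "dz": 0, "rz": -1.3, "jaw": 0.3}, {"dx": -46.45, "dy": -54.93, "dz": 0, "rz": -1.3, "jaw": 0.3}, {"dx": -46.45, "dy": -54.93, "dz": 0, "rz": -1.3, "jaw": 0.3}, {"dx": -46.45, "dy": -54.93, "dz": 0, "rz": -1.3, "jaw": 0.3}, {"dx": -46.45, "dy": -54.93, "dz": 0, "rz": -1.3, "jaw": 0.3}, {"dx": -46.45, "dy": -54.93, "dz": 0, "rz": -1.3, "jaw": 0.3}, {"dx": -46.45, "dy": -54.93, "dz": 0, "rz": -1.3, "jaw": 0.3}, {"dx": -46.45, "dy": -54.93, "dz": 0, "rz": -1.3, "jaw": 0.3}, {"dx": -46.45, "dy": -54.93, "dz": 0, "rz": -1.3, "jaw": 0.3}]' --force 20

```text
invalid input at $.commands[0]: expected keys rx, ry, rz, dx, dy, dz, jaw
```

>>> jog_arm --commands '[{"dx": -46.45, "dy": -54.93, "dz": 0, "rx": 0, "ry": 0, "rz": -1.3, "jaw": 0.3}, {"dx": -46.45, "dy": -54.93, "dz": 0, "rx": 0, "ry": 0, "rz": -1.3, "jaw": 0.3}, {"dx": -46.45, "dy": -54.93, "dz": 0, "rx": 0, "ry": 0, "rz": -1.3, "jaw": 0.3}, {"dx": -46.45, "dy": -54.93, "dz": 0, "rx": 0, "ry": 0, "rz": -1.3, "jaw": 0.3}, {"dx": -46.45, "dy": -54.93, "dz": 0, "rx": 0, "ry": 0, "rz": -1.3, "jaw": 0.3}, {"dx": -46.45, "dy": -54.93, "dz": 0, "rx": 0, "ry": 0, "rz": -1.3, "jaw": 0.3}, {"dx": -46.45, "dy": -54.93, "dz": 0, "rx": 0, "ry": 0, "rz": -1.3, "jaw": 0.3}, {"dx": -46.45, "dy": -54.93, "dz": 0, "rx": 0, "ry": 0, "rz": -1.3, "jaw": 0.3}, {"dx": -46.45, "dy": -54.93, "dz": 0, "rx": 0, "ry": 0, "rz": -1.3, "jaw": 0.3}, {"dx": -46.45, "dy": -54.93, "dz": 0, "rx": 0, "ry": 0, "rz": -1.3, "jaw": 0.3}]' --force 20

```text
t: 1.1
tcp_pos: [425.2, -77.9, 231.3]
eef_rot: [[0.999, 0.034, 0.0], [0.034, -0.999, -0.0], [0.0, 0.0, -1.0]]
ft_force: [0.4, -1.0, 0.4]
width: 0.698
```

>>> jog_arm --commands '[{"dx": 12.36, "dy": -17.85, "dz": 0, "rx": 0, "ry": 0, "rz": 0, "jaw": 0.3}, {"dx": 12.36, "dy": -17.85, "dz": 0, "rx": 0, "ry": 0, "rz": 0, "jaw": 0.3}, {"dx": 12.36, "dy": -17.85, "dz": 0, "rx": 0, "ry": 0, "rz": 0, "jaw": 0.3}, {"dx": 12.36, "dy": -17.85, "dz": 0, "rx": 0, "ry": 0, "rz": 0, "jaw": 0.3}, {"dx": 12.36, "dy": -17.85, "dz": 0, "rx": 0, "ry": 0, "rz": 0, "jaw": 0.3}, {"dx": 12.36, "dy": -17.85, "dz": 0, "rx": 0, "ry": 0, "rz": 0, "jaw": 0.3}, {"dx": 12.36, "dy": -17.85, "dz": 0, "rx": 0, "ry": 0, "rz": 0, "jaw": 0.3}]'

```text
t: 1.8
tcp_pos: [542.1, 102.0, 230.7]
eef_rot: [[1.0, 0.031, -0.001], [0.031, -1.0, -0.0], [-0.001, 0.0, -1.0]]
ft_force: [-1.2, 0.0, -0.3]
width: 0.698
```

```bash
cat > look.py <<'E'
import sys
from bench import manip
from h import *
k=sys.argv[1]; d={}
for n in("side","top"):
    c=manip.read_camera(n); d[n]=c
im=[cv2.resize(np.ascontiguousarray(d[n]["pixels"][:,:,::-1][y:y+150,x:x+150]),(400,400),interpolation=cv2.INTER_CUBIC) for n,x,y in(("side",225,175),("top",200,165))]
cv2.imwrite(f"pics/{k}.png",cv2.convertScaleAbs(np.hstack(im),alpha=1.5))
pickle.dump(d,open(f"cam_{k}.pkl","wb"))
s=manip.sense();print({q:np.round(s[q],3) for q in("t","tcp_pos","eef_rot","ft_force","width","qpos")})
E
python3 look.py a
```

```text
{'t': np.float64(1.9), 'tcp_pos': array([542.088, 101.18 , 231.241]), 'eef_rot': array([[ 1.   ,  0.029, -0.001],
       [ 0.029, -1.   , -0.   ],
       [-0.001,  0.   , -1.   ]]), 'ft_force': array([-0.158, -0.114, -0.067]), 'width': np.float64(0.702), 'qpos': array([ 2.9840e+00,  1.9577e+01, -4.6430e+00,  6.5818e+01, -1.4000e-02,
        9.1324e+01])}
```

View pics/a.png

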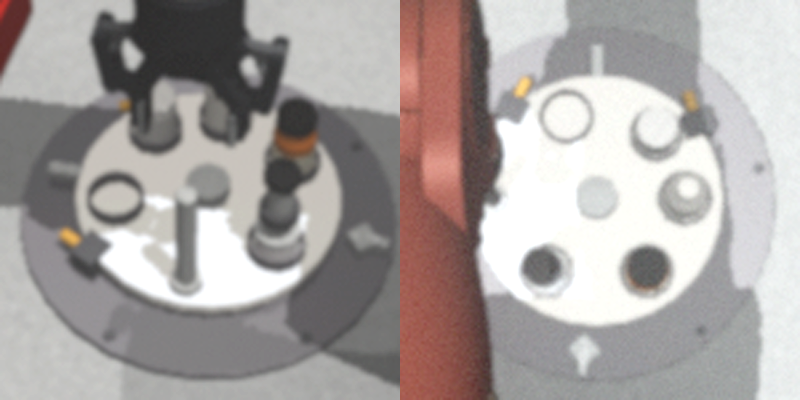

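Run:
```python
from h import *
d=pickle.load(open("cam_a.pkl","rb"))["side"]
for X in([542,101.2,231],[542,101.2,250],[542,101.2,162],[542.7,104.8,162]):
    print(X,(proj(d,np.array(X,float))-[225,175])*400/150)
```

```text
[542, 101.2, 231] [186.17637699 133.83838424]
[542, 101.2, 250] [186.28383412 117.57197514]
[542, 101.2, 162] [185.81164281 189.05031206]
[542.7, 104.8, 162] [183.94025584 192.442363  ]
```

>>> jog_arm --commands '[{"dx": 0, "dy": -0.3, "dz": 3, "rx": 0, "ry": 0, "rz": 0, "jaw": 0.3}, {"dx": 0, "dy": -0.3, "dz": 6, "rx": 0, "ry": 0, "rz": 0, "jaw": 0.3}, {"dx": 0, "dy": -0.3, "dz": 8.5, "rx": 0, "ry": 0, "rz": 0, "jaw": 0.3}, {"dx": 0, "dy": -0.3, "dz": 10.5, "rx": 0, "ry": 0, "rz": 0, "jaw": 0.3}, {"dx": 0, "dy": -0.3, "dz": 10.5, "rx": 0, "ry": 0, "rz": 0, "jaw": 0.3}, {"dx": 0, "dy": -0.3, "dz": 10.5, "rx": 0, "ry": 0, "rz": 0, "jaw": 0.3}]'

```text
t: 2.5
tcp_pos: [542.5, 104.3, 127.0]
eef_rot: [[1.0, 0.029, -0.0], [0.029, -1.0, -0.0], [-0.0, 0.0, -1.0]]
ft_force: [-0.6, 1.0, 0.1]
width: 0.7
```

```bash
python3 look.py b
```

```text
{'t': np.float64(2.6), 'tcp_pos': array([543.456, 104.748, 127.787]), 'eef_rot': array([[ 1.   ,  0.029,  0.002],
       [ 0.029, -1.   ,  0.   ],
       [ 0.002, -0.   , -1.   ]]), 'ft_force': array([ 1.176, -0.822,  0.167]), 'width': np.float64(0.705), 'qpos': array([ 3.3420e+00,  2.4096e+01, -1.4223e+01,  5.1561e+01, -2.0000e-03,
        9.1664e+01])}
```

View pics/b.png

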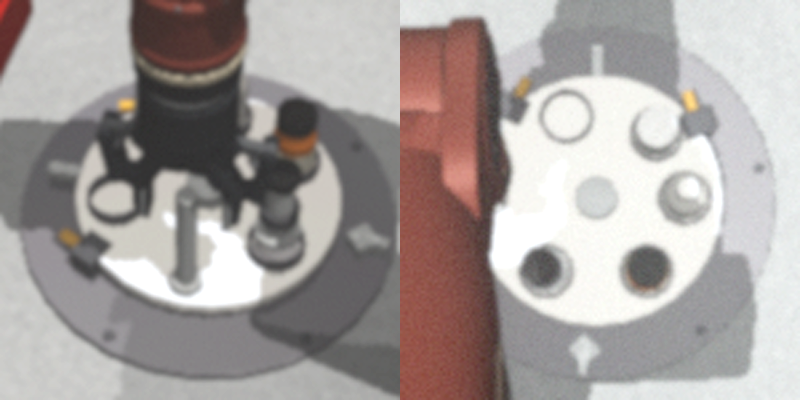

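>>> jog_arm --commands '[{"dx": 0, "dy": 0, "dz": 0, "rx": 0, "ry": 0, "rz": 0, "jaw": 0.6}, {"dx": 0, "dy": 0, "dz": 0, "rx": 0, "ry": 0, "rz": 0, "jaw": 1}, {"dx": 0, "dy": 0, "dz": 0, "rx": 0, "ry": 0, "rz": 0, "jaw": 1}, {"dx": 0, "dy": 0, "dz": 0, "rx": 0, "ry": 0, "rz": 0, "jaw": 1}, {"dx": 0, "dy": 0, "dz": 0, "rx": 0, "ry": 0, "rz": 0, "jaw": 1}, {"dx": 0, "dy": 0, "dz": 0, "rx": 0, "ry": 0, "rz": 0, "jaw": 1}, {"dx": 0, "dy": 0, "dz": 0, "rx": 0, "ry": 0, "rz": 0, "jaw": 1}]' --force 20

```text
t: 3.3
tcp_pos: [543.1, 105.2, 126.9]
eef_rot: [[1.0, 0.03, 0.001], [0.03, -1.0, 0.0], [0.001, -0.0, -1.0]]
ft_force: [-0.6, -0.1, 6.3]
width: 0.205
```

```bash
python3 look.py c
```

```text
{'t': np.float64(3.4), 'tcp_pos': array([543.088, 105.24 , 126.88 ]), 'eef_rot': array([[ 1.   ,  0.03 ,  0.001],
       [ 0.03 , -1.   ,  0.   ],
       [ 0.001,  0.   , -1.   ]]), 'ft_force': array([-0.474,  0.218,  5.583]), 'width': np.float64(0.201), 'qpos': array([ 3.3960e+00,  2.4165e+01, -1.4265e+01,  5.1509e+01, -2.0000e-03,
        9.1673e+01])}
```

View pics/c.png

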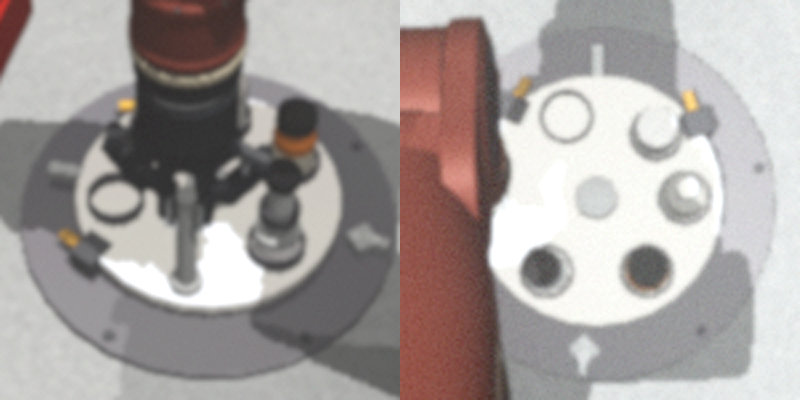

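>>> jog_arm --commands '[{"dx": -0.17, "dy": 0, "dz": 0, "rx": 0, "ry": 0, "rz": -0.017, "jaw": 1}, {"dx": -0.52, "dy": 0.01, "dz": 0, "rx": 0, "ry": 0, "rz": -0.052, "jaw": 1}, {"dx": -1.04, "dy": 0.05, "dz": 0, "rx": 0, "ry": 0, "rz": -0.105, "jaw": 1}, {"dx": -1.56, "dy": 0.12, "dz": 0, "rx": 0, "ry": 0, "rz": -0.157, "jaw": 1}, {"dx": -2.08, "dy": 0.22, "dz": 0, "rx": 0, "ry": 0, "rz": -0.21, "jaw": 1}, {"dx": -2.59, "dy": 0.34, "dz": 0, "rx": 0, "ry": 0, "rz": -0.262, "jaw": 1}, {"dx": -3.09, "dy": 0.49, "dz": 0, "rx": 0, "ry": 0, "rz": -0.314, "jaw": 1}, {"dx": -3.42, "dy": 0.6, "dz": 0, "rx": 0, "ry": 0, "rz": -0.349, "jaw": 1}, {"dx": -3.58, "dy": 0.66, "dz": 0, "rx": 0, "ry": 0, "rz": -0.367, "jaw": 1}, {"dx": -3.58, "dy": 0.66, "dz": 0, "rx": 0, "ry": 0, "rz": -0.367, "jaw": 1}]'

```text
t: 4.4
tcp_pos: [507.1, 97.7, 126.9]
eef_rot: [[0.922, 0.388, 0.001], [0.388, -0.922, 0.0], [0.001, -0.0, -1.0]]
ft_force: [-0.3, 0.4, 5.9]
width: 0.202
```

```bash
python3 look.py d
```

```text
{'t': np.float64(4.5), 'tcp_pos': array([507.237,  97.754, 126.837]), 'eef_rot': array([[ 0.922,  0.387,  0.001],
       [ 0.387, -0.922,  0.   ],
       [ 0.001, -0.   , -1.   ]]), 'ft_force': array([-1.192,  0.113,  7.527]), 'width': np.float64(0.203), 'qpos': array([ 2.7800e+00,  2.0564e+01, -1.9954e+01,  4.9437e+01,  2.4000e-02,
        6.9998e+01])}
```

View pics/d.png

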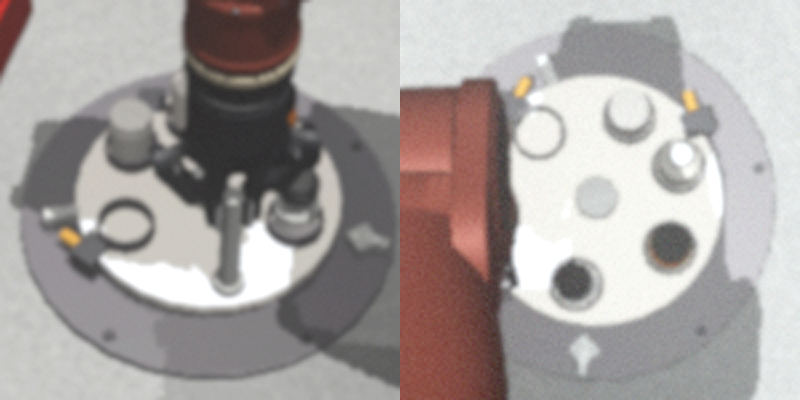

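>>> jog_arm --commands '[{"dx": -0.09, "dy": 0, "dz": 0, "rx": 0, "ry": 0, "rz": -0.009, "jaw": 1}, {"dx": -0.17, "dy": 0, "dz": 0, "rx": 0, "ry": 0, "rz": -0.017, "jaw": 1}, {"dx": -0.26, "dy": 0, "dz": 0, "rx": 0, "ry": 0, "rz": -0.026, "jaw": 1}, {"dx": -0.35, "dy": 0.01, "dz": 0, "rx": 0, "ry": 0, "rz": -0.035, "jaw": 1}, {"dx": -0.35, "dy": 0.01, "dz": 0, "rx": 0, "ry": 0, "rz": -0.035, "jaw": 1}]'

```text
t: 5.0
tcp_pos: [504.1, 96.4, 126.8]
eef_rot: [[0.908, 0.42, 0.001], [0.42, -0.908, 0.001], [0.001, -0.0, -1.0]]
ft_force: [-0.0, 1.3, 7.5]
width: 0.202
```

```bash
cat > f.py <<'E'
from bench import manip
import numpy as np
F=[];P=[]
for i in range(6):
    manip.read_camera("top"); s=manip.sense(); R=np.array(s["eef_rot"]);F.append(R.T@s["ft_force"]);P.append(s["tcp_pos"])
F=np.array(F);P=np.mean(P,0)
print("t",round(s["t"],2),"tool force mean",F.mean(0).round(2),"sd",F.std(0).round(2),"tcp",P.round(2),"yaw",np.degrees(np.arctan2(R[1,0],R[0,0])).round(2),"ang",np.degrees(np.arctan2(P[1]-5.3,P[0]-546)).round(2),"w",s["width"])
E
python3 f.py
```

```text
t 5.3 tool force mean [-0.41 -1.89 -7.63] sd [0.42 0.39 0.37] tcp [504.13  96.41 126.85] yaw 24.79 ang 114.68 w 0.20349101811682313
```

>>> jog_arm --commands '[{"dx": -0.09, "dy": 0, "dz": 0, "rx": 0, "ry": 0, "rz": -0.009, "jaw": 1}, {"dx": -0.17, "dy": 0, "dz": 0, "rx": 0, "ry": 0, "rz": -0.017, "jaw": 1}, {"dx": -0.17, "dy": 0, "dz": 0, "rx": 0, "ry": 0, "rz": -0.017, "jaw": 1}]'

```text
t: 5.6
tcp_pos: [502.6, 95.7, 126.8]
eef_rot: [[0.9, 0.435, 0.001], [0.435, -0.9, 0.001], [0.001, -0.0, -1.0]]
ft_force: [-0.7, 0.6, 7.4]
width: 0.205
```

```bash
python3 f.py
```

```text
t 5.9 tool force mean [-0.27 -1.53 -7.21] sd [0.38 0.45 0.17] tcp [502.6   95.7  126.85] yaw 25.77 ang 115.65 w 0.20678873374153692
```

No contact yet; stepping on by 1°.

>>> jog_arm --commands '[{"dx": -0.09, "dy": 0, "dz": 0, "rx": 0, "ry": 0, "rz": -0.009, "jaw": 1}, {"dx": -0.17, "dy": 0, "dz": 0, "rx": 0, "ry": 0, "rz": -0.017, "jaw": 1}, {"dx": -0.17, "dy": 0, "dz": 0, "rx": 0, "ry": 0, "rz": -0.017, "jaw": 1}]'

```text
t: 6.2
tcp_pos: [501.1, 95.0, 126.8]
eef_rot: [[0.893, 0.45, 0.001], [0.45, -0.893, 0.001], [0.001, -0.0, -1.0]]
ft_force: [-0.7, 1.0, 7.3]
width: 0.207
```

```bash
python3 f.py; python3 look.py e
```

```text
t 6.5 tool force mean [-0.15 -1.95 -7.04] sd [0.34 0.58 0.44] tcp [501.07  94.97 126.85] yaw 26.74 ang 116.61 w 0.2040940468367191
{'t': np.float64(6.6), 'tcp_pos': array([501.072,  94.967, 126.862]), 'eef_rot': array([[ 0.893,  0.45 ,  0.001],
       [ 0.45 , -0.893,  0.001],
       [ 0.001, -0.   , -1.   ]]), 'ft_force': array([-0.733,  1.161,  7.746]), 'width': np.float64(0.199), 'qpos': array([ 2.4920e+00,  1.9909e+01, -2.0954e+01,  4.9085e+01,  3.3000e-02,
        6.5752e+01])}
```

View pics/e.png

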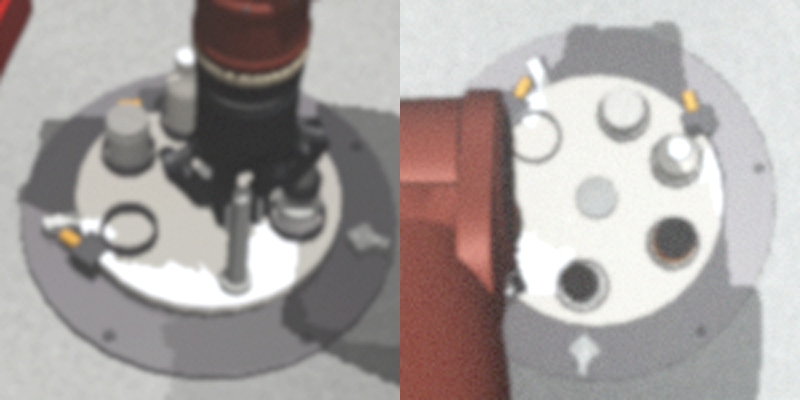

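>>> jog_arm --commands '[{"dx": -0.09, "dy": 0, "dz": 0, "rx": 0, "ry": 0, "rz": -0.009, "jaw": 1}, {"dx": -0.17, "dy": 0, "dz": 0, "rx": 0, "ry": 0, "rz": -0.017, "jaw": 1}, {"dx": -0.17, "dy": 0, "dz": 0, "rx": 0, "ry": 0, "rz": -0.017, "jaw": 1}]'

```text
t: 6.9
tcp_pos: [499.5, 94.2, 126.8]
eef_rot: [[0.885, 0.465, 0.001], [0.465, -0.885, 0.001], [0.001, -0.0, -1.0]]
ft_force: [-0.9, 1.2, 7.8]
width: 0.201
```

```bash
python3 f.py
```

```text
t 7.2 tool force mean [-0.02 -1.61 -7.05] sd [0.36 0.59 0.39] tcp [499.54  94.21 126.84] yaw 27.71 ang 117.59 w 0.1978127358056539
```

>>> jog_arm --commands '[{"dx": -0.09, "dy": 0, "dz": 0, "rx": 0, "ry": 0, "rz": -0.009, "jaw": 1}, {"dx": -0.17, "dy": 0, "dz": 0, "rx": 0, "ry": 0, "rz": -0.017, "jaw": 1}, {"dx": -0.17, "dy": 0, "dz": 0, "rx": 0, "ry": 0, "rz": -0.017, "jaw": 1}]'

```text
t: 7.5
tcp_pos: [498.5, 93.6, 126.9]
eef_rot: [[0.877, 0.48, 0.002], [0.48, -0.877, 0.001], [0.002, -0.0, -1.0]]
ft_force: [1.1, 4.0, 5.9]
width: 0.202
```

```bash
python3 f.py
```

```text
t 7.8 tool force mean [ 2.63 -2.72 -6.23] sd [0.59 0.31 0.51] tcp [498.49  93.64 126.86] yaw 28.68 ang 118.27 w 0.2065353119394825
```

>>> jog_arm --commands '[{"dx": -0.09, "dy": 0, "dz": 0, "rx": 0, "ry": 0, "rz": -0.009, "jaw": 1}, {"dx": -0.17, "dy": 0, "dz": 0, "rx": 0, "ry": 0, "rz": -0.017, "jaw": 1}, {"dx": -0.17, "dy": 0, "dz": 0, "rx": 0, "ry": 0, "rz": -0.017, "jaw": 1}]'

```text
t: 8.1
tcp_pos: [497.6, 93.1, 126.9]
eef_rot: [[0.869, 0.495, 0.003], [0.495, -0.869, 0.002], [0.003, -0.0, -1.0]]
ft_force: [4.2, 5.2, 4.1]
width: 0.205
```

```bash
python3 f.py; python3 look.py g
```

```text
t 8.4 tool force mean [ 6.3  -3.15 -3.42] sd [0.42 0.7  0.32] tcp [497.6   93.15 126.87] yaw 29.65 ang 118.85 w 0.20419280899987285
{'t': np.float64(8.5), 'tcp_pos': array([497.604,  93.13 , 126.879]), 'eef_rot': array([[ 0.869,  0.495,  0.003],
       [ 0.495, -0.869,  0.002],
       [ 0.003, -0.   , -1.   ]]), 'ft_force': array([3.714, 5.752, 3.91 ]), 'width': np.float64(0.202), 'qpos': array([  2.256,  19.455, -21.641,  48.748,   0.102,  62.607])}
```

View pics/g.png

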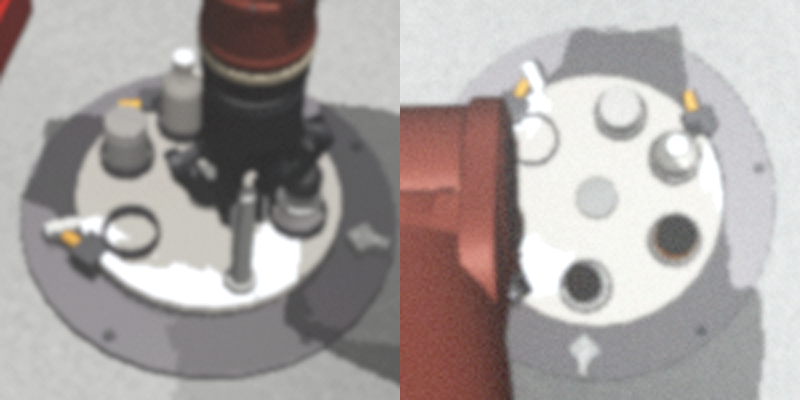

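```bash
python3 - <<'E'
from h import *
d=pickle.load(open("cam_g.pkl","rb"))["top"]
G=lambda u,v:((u-400+.5)*.375-.5+200,(v+.5)*.375-.5+165)
m=ray(d,G(581,283),144); p=ray(d,G(584,352),24); c=np.array([546,5.3])
a=c-p; print("mic",m,"pointer",p); u=(p-c)/np.linalg.norm(p-c); print("front",c+85*u,"dist",np.linalg.norm(m-c-85*u))
E
python3 f.py
```

```text
mic [459.3315209  14.9210137] pointer [398.26767775  15.36415265]
front [461.1965549   11.07717052] dist 4.272409420191041
t 8.8 tool force mean [ 6.01 -2.9  -3.7 ] sd [0.58 0.63 0.31] tcp [497.6   93.14 126.87] yaw 29.65 ang 118.86 w 0.2009745116525098
```

```bash
python3 -c "
from bench import manip
print(manip.finish_job())"
```

```text
the job is handed in; nothing more can be done
None
```

I gripped the steel post with 20 N, the jaws set along its direction of travel, and turned the caddy about 27° anticlockwise. I then felt for the stop in 1° steps. I handed the job in at about 8.8 s with the arm still holding the post; no verdict was reported.

Last checks before handing in:
- **Stop:** the push along the turning direction rose from about 0 to 6 N and stayed steady. I put the plunger at about 3 mm in, from both that force and the 1.3–1.5° turned since first contact. It could not be read directly.
- **Microscope:** about 4 mm from the front place, measured in the top camera.
- **Things in the caddy:** microscope, jar, flask and tin look upright in the last pictures, and the gripper stayed clear of them.
- **Disagreements:** the two cameras differed by 1–6 mm on most points. A steady sideways pull of about 3 N along the post's radius remained on the tool, probably from a small error in my estimate of the turning axis. So did about 4 N upward.
- **Not checked:** I did not measure the tape roll, screwdriver and mug again at the end. The arm did not go near them at bench height.

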